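Take the vise head off its bayonet base and park it in the stall

TASK

Free the vise head from its quick-change base on the left of the bench: press the release plunger fully home, twist the head about a quarter turn anticlockwise (seen from above) and lift it off. Stand it upright on the bare bench top and let go, then take it afresh by its two short ends and set it down in the wooden parking stall, upright on the stall's floor, lined up with the two cheeks and its ends about level with theirs. Keep the head upright throughout and leave the mug, the notebook and the clear parts box where they are.

Things in the scene. Friction and masses are not known exactly. Their poses are not given: they have to be found in the camera images.
- head_center (a point): Centre (half-way up) of the loose vise head, 72 mm tall, 0.44 to 0.72 kg, plain dark steel and aluminium. Its upper part, from 20 mm above its underside to the top, is a rectangular block 60 mm long (its x) and 30 mm wide (y); the upper half is split into two jaws by a 4 mm slit across the middle. z points up; the two long faces are flat, and so are the ends.
- head_foot (a point): Centre of the head's flat underside, on which it stands by itself. Lowest part: a flat bayonet bar 56 mm long (along the head's x), 22 mm wide, 7 mm thick, with a round spigot 40 mm in diameter through it, up to 20 mm.
- mount: Quick-change base fixed to the bench: aluminium plate 116 x 116 mm, 21 mm thick; origin at the centre of its underside, on the vertical bayonet axis, z up. On top, at +x and -x, two dark claws (each 80 degrees wide, 23 to 40 mm from the axis, 21 to 29 mm above the bench) hold the head's bayonet bar down.
- bayonet (a point): Centre of the floor (12 mm above the bench) of the base's round pocket, 66 mm wide, on which the head stands. Locked, the head's x lies along the base's x, give or take 5 degrees. Released, it turns anticlockwise from above to a hard stop at about 90 degrees, and lifts straight out when turned 68 to 90 (aim for 80). Hold it by its long faces: by the ends, the fingers meet pillar and housing.
- pillar_top (a point): Top centre of the plain round steel guard pillar, 24 mm in diameter, 80 mm above the bench, on the base 52 mm from the bayonet axis towards the base's +x+y corner.
- release_top (a point): Centre of the top of the release plunger, a dark round button 17 mm in diameter. When up it stands 16 mm out of a grey square housing (26 mm wide, 64 mm high) and 80 mm above the bench, 52 mm from the bayonet axis towards the base's -x-y corner. It moves straight down.
- release (a joint): Depth of the release plunger in m: 0 up (locked), 0.012 fully home. It has no spring: about 3 N moves it, it stays where it is left, and at the end it meets a solid stop (push until 10 N or more is felt). The head can turn only when it is deeper than about 0.0105.
- stall: Wooden parking stall fixed to the bench; origin at the centre of its underside, z up. On its floor plate, 90 mm long (x) and 78 mm wide (y), stand two upright cheeks 64 mm long (along x), 9 mm thick, up to 74 mm above the bench, with 46 mm between them (inner faces at y = +23 and -23 mm), open above and at both ends.
- stall_floor (a point): Centre of the stall's floor between the cheeks, 8 mm above the bench. The head stands here with its 60 mm length along the cheeks, either way round; its top is then 80 mm above the bench. There is no room for fingers between its long faces and the cheeks.
- mug: Bystander: black mug, 89 x 125 x 102 mm, to the right of the base; origin under its centre. Leave it alone.
- notebook: Bystander: red notebook, 98 x 70 x 11 mm, lying at the front left of the bench; origin under its centre. Leave it alone.
- wheel_box: Bystander: clear plastic parts box, 80 x 101 x 34 mm, behind the base; origin under its centre. Leave it alone.
- free_spot (a point): A clear patch of bare bench top, about 120 mm wide, where the head can be stood down for the change of grip (any other clear patch of bench top does as well).
- work_area (a point): Middle of the work area, all left of a bare steel pole: 15 mm thick, solid, 0.27 m straight ahead of the robot's base, rising to 0.93 m. An arm may start right of the pole. To cross, first draw the arm up and back so that all of it is within 0.24 m of the base's axis (tool some 0.8 m high), swing across, then reach out. Right of the pole thin stiff bent arms stand up to 0.48 m high.

How it is judged:
On the way, in this order (a step that is already met when the one before it is completed fails the run):
1. the release plunger is pressed fully home (value of joint release above 0.0108 m), for 0.1 s.
2. the head is off its base, lifted clear of the claws (z of head_center in the frame of mount above 0.085 m), for 0.1 s.
3. the head stands upright on the bare bench top, let go (height (world z) of head_center between 0.033 and 0.0395 m and angle between head_center's own z axis and vertical below 0.08 rad and contact force between the fingers and vise_head below 0.2 N and linear speed of vise_head below 0.02 m/s), for 0.2 s.
At the end, for the whole second after the job is handed in: The head stands at rest on the stall's floor (within 3 mm), upright within 0.08 rad, between the cheeks, its length along the stall's within 0.15 rad, its centre within 12 mm of the stall's along the cheeks and 6 mm across (x of head_center in the frame of stall between -0.012 and 0.012 m and y of head_center in the frame of stall between -0.006 and 0.006 m and z of head_center in the frame of stall between 0.041 and 0.047 m and angle between the x axis of head_center and the x axis of stall, either way round below 0.15 rad and angle between head_center's own z axis and vertical below 0.08 rad and linear speed of vise_head below 0.01 m/s); the robot touches nothing.
It fails at once if the head is tipped over (more than 35 degrees) (angle between head_center's own z axis and vertical above 0.61 rad).
It fails at once if the mug, the notebook or the parts box is pushed more than 25 mm (distance of any of mug, notebook, wheel_box from where it was at the start of the episode above 0.025 m).
It also fails if it takes over 72 s, if anything falls off the work surface, if the arm or the gripper's body presses on something with over 40 N, if the wrist force passes 120 N, or if a joint passes its speed limit or range.

ROBOT

A 6-joint arm with a two-finger parallel gripper is mounted at the origin on a cart in front of the work surface, level with it; the furniture and walls round the work are solid. World frame = base frame: x ahead of the robot, y to its left, z up, the work surface at z = 0. Lengths are in m, angles in rad, forces in N, time in s.
With the tool pointing down it reaches from about 0.325 to 0.925 m from the base axis. Payload 3.1 kg.
Tool frame: the origin (TCP) lies at the centre of the arm's flange, where the gripper is bolted on; the fingertips stand 173 mm ahead of it and the grasp point (between the pads) lies 155 mm ahead of it (ctrl.tcp_to_grasp is the z of the grasp point in the tool frame, in m); z points along the fingers, y is the line along which they close (so a half turn about z gives the same grasp; the last joint's range is limited). The gripper opens to 85 mm and grips with 20 to 120 N. Pads are 22 mm wide; open, the fingers measure 114 mm over their backs; the gripper's body (76 mm by 85 mm) begins 54 mm behind the grasp point. The pads swing forward as they close: fully open they stand 13 mm farther back than shut.
Start: joints at [-1.274, 0.217, 1.613, -0, 1.311, -0.112], TCP at [0.248, -0.574, 0.405] pointing down, gripper open.
Joint ranges: [-2.75, 2.75], [-0.78, 2.1], [0.31, 2.55], [-1.13, 4.27], [0.13, 2.63], [-2.58, 2.58]. Speed limits (rad/s): [2.79, 2.79, 3.14, 3.14, 3.14, 3.14].

INTERFACE

Orientations are given as a unit quaternion [w, x, y, z].
In Python, from rig import ctrl, grab_frame, camera_info, sign_off gives the robot as it stands.
- The arm moves only by the tool move_arm, never from a script. Its argument "increments" is text: rows parted by semicolons, each of 5 numbers parted by spaces: the shift along the tool's x, y, z as a fraction of full scale, then the turn about the tool's z as a fraction of full scale, then the opening, from 0 (shut) to 1 (fully open). In form: dx dy dz spin gripper; .... A call has 1 to 20 rows; each row shifts and turns the commanded pose from where the row before left it, along the tool's axes as they then stand; what a row does not reach is not made up. Full scale, the value 1, is 30 mm for a shift and 0.1 rad for a turn. A row lasts 1/8 s, in which the tool goes at most 62.5 mm and 10.7 degrees, less where a joint would pass 70% of its speed; a pose out of reach is approached as far as the arm can. A call with a number of a shift or a turn outside -1 to 1 is refused whole. A call with a gripper value outside its range is refused whole. The fingers move at their own pace and stop on an object; the grip force is fixed at half the most. Time passes only in rows, so rows that do not move let the fingers close. It gives the time, the measured TCP pose, the force, the opening and the grip force at its end, in the units of the state.
- ctrl.sense(): the state, without advancing time (a new reading comes with each control period).
- grab_frame(name): name is "scene" or "side" or "wrist"; returns (picture, depth): 420x560x3 uint8, red, green, blue; 420x560 float32, m along the optical axis (not along the pixel's ray), 0 where there is no reading.
- camera_info(name): a dict with "fx", "fy", "cx", "cy" (pixels), "camera_from_world" (4x4, takes a point from world to camera coordinates). Camera axes: x right, y up, looking along -z (the intrinsics and any distortion apply to the point x, -y, -z); pixel columns grow to the right and rows downward; lengths in m; the calibration is good to about 2 mm. A picture is of the moment at which its call begins: read the wrist's pose just before it. camera_info takes no time and is no camera call; for the wrist camera it gives the pose at the moment of the call.
- sign_off(): hands the job in; it is judged then, once.
The state is a dict: "time": time; "joints": joint angles; "joint_vel": joint speeds; "effort": joint torques, N m; "position": TCP position; "tool_rot": TCP orientation; "contact_force": force on the tool from outside, world axes, zero at the start; "moment": the same for the moment, N m; "opening": finger opening in m; "grasp_force": force on a finger pad.
Only numpy, scipy, OpenCV 4.12 (cv2) and the standard library are available. Lean on these libraries where they do the work, as an engineer would, in place of code of your own. Each camera call takes 0.05 s, during which the arm holds its last target. There are 200 camera calls.

## Working session

There is one attempt and no reset: what is moved stays moved. The work goes in short steps, Python scripts to look and compute and a tool call to move; the robot and the scene stay as the last step left them, time stands still between calls to the robot, and variables do not carry over. Pictures are saved under pics/ and viewed, at most 10 in all, crops included, and the job is handed in when it is done.

Besides the shell and the picture viewer there is one more tool, called after ">>>" as name(argument=value, ...) on one line, values as JSON. move_arm: Moves the arm, as the interface text tells. Its arguments: {"type":"object","properties":{"increments":{"type":"string"}},"required":["increments"]}

```bash
ls; mkdir -p pics; cat > h.py <<'E'
import numpy as np, cv2
from rig import ctrl, grab_frame, camera_info, sign_off
def snap(n,f):
    info=camera_info(n); p,d=grab_frame(n)
    cv2.imwrite('pics/'+f+'.png',p[:,:,::-1]); np.savez('pics/'+f+'.npz',p=p,d=d,M=info['camera_from_world'],k=[info[k] for k in('fx','fy','cx','cy')])
    return p,d,info
def load(f):
    z=np.load('pics/'+f+'.npz'); return z['p'],z['d'],z['M'],z['k']
def ray(f,u,v,z):
    _,d,M,k=load(f); c=np.array([(u-k[2])/k[0],-(v-k[3])/k[1],-1.]); R=M[:3,:3]; o=-R.T@M[:3,3]; w=R.T@c
    return o+w*(z-o[2])/w[2]
def pts(f):
    p,d,M,k=load(f); v,u=np.indices(d.shape); c=np.stack([(u-k[2])/k[0]*d,-(v-k[3])/k[1]*d,-d],-1); return (c-M[:3,3])@M[:3,:3]
E
python3 - <<'E'
from h import *
s=ctrl.sense(); print(s)
for n in('scene','side'):
    p,d,i=snap(n,n+'0'); print({k:v for k,v in i.items()}, (d>0).mean())
cv2.imwrite('pics/both0.png',cv2.resize(np.hstack([cv2.imread('pics/scene0.png'),cv2.imread('pics/side0.png')]),(800,300)))
E
```

```text
pics
{'time': 0.0, 'joints': array([-1.27420369e+00,  2.17747769e-01,  1.61495824e+00,  1.42184490e-05,
        1.31130729e+00, -1.12212132e-01]), 'joint_vel': array([ 0.00197584,  0.00063751, -0.00035169, -0.00030067, -0.00161343,
       -0.00103314]), 'effort': array([ 1.74930537e-03, -3.96840084e+01, -3.03855264e+01, -1.77811046e-07,
        9.63859668e-03,  7.79644349e-07]), 'position': array([ 0.24833909, -0.57309376,  0.40335915]), 'tool_rot': array([-1.20581564e-03,  9.79182119e-01,  2.02980078e-01, -1.04582155e-04]), 'contact_force': array([ 0.60951731,  0.58211723, -0.19227163]), 'moment': array([ 0.04182781,  0.04876721, -0.00345603]), 'grasp_force': 0.0, 'opening': 0.08523312006574002}
{'fx': 438.9261779691936, 'fy': 438.9261779691936, 'cx': 274.72108595404865, 'cy': 207.2914389025545, 'camera_from_world': array([[-8.90841545e-01, -4.54313942e-01, -4.28616834e-04,
         6.02937964e-01],
       [ 3.14091682e-01, -6.16567812e-01,  7.21935280e-01,
        -9.66086409e-02],
       [-3.28249534e-01,  6.42995315e-01,  6.91960452e-01,
        -1.02428868e+00],
       [ 0.00000000e+00,  0.00000000e+00,  0.00000000e+00,
         1.00000000e+00]])} 0.996062925170068
{'fx': 390.29267899198425, 'fy': 390.29267899198425, 'cx': 278.929446821867, 'cy': 204.6531026623203, 'camera_from_world': array([[ 0.84623709, -0.5323358 , -0.02239166, -0.36095244],
       [ 0.32112101,  0.47603877,  0.8186992 , -0.33310751],
       [-0.4251636 , -0.70000406,  0.57378587, -0.51944337],
       [ 0.        ,  0.        ,  0.        ,  1.        ]])} 0.9959438775510204
```

View pics/scene0.png

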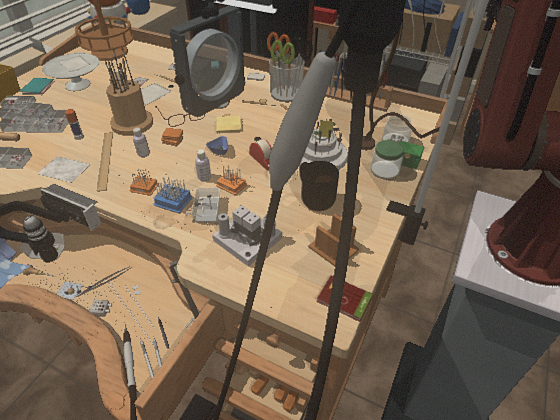

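View pics/side0.png

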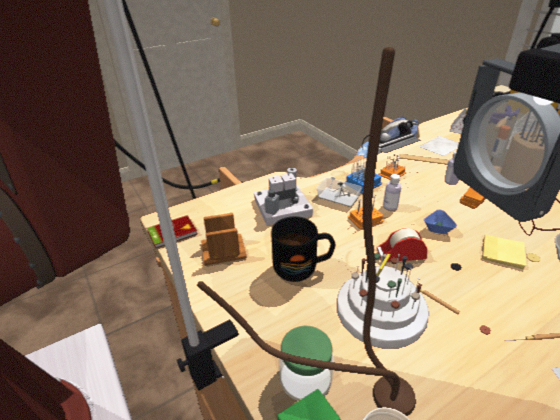

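The scene view shows the base near px (247,230), stall near (335,240), mug (319,187) and notebook (345,297). In the side view, the base is at (283,200), stall (222,240), pole (165,200), mug (297,250) and box (340,195). Next I'll measure them from depth.

```bash
python3 - <<'E'
from h import *
for f,L in(('scene0',[(247,230),(247,215),(240,212),(225,222),(276,222),(337,225),(320,235),(319,187),(345,297),(207,205)]),('side0',[(283,205),(283,185),(267,190),(292,172),(222,255),(215,225),(297,225),(338,195),(172,230),(170,300)])):
    P=pts(f)
    for u,v in L: print(f,u,v,P[v,u].round(3))
a=cv2.imread('pics/scene0.png')[180:320,180:400]; b=cv2.imread('pics/side0.png')[150:290,140:360]
cv2.imwrite('pics/crop0.png',np.vstack([cv2.resize(a,(440*1,280)),cv2.resize(b,(440,280))]))
# height map of both clouds, points with z 0.005..0.12
P=np.concatenate([pts('scene0').reshape(-1,3),pts('side0').reshape(-1,3)]); C=np.concatenate([load('scene0')[0].reshape(-1,3),load('side0')[0].reshape(-1,3)])
m=(P[:,2]>-.01)&(P[:,2]<.13)&(P[:,0]>.2)&(P[:,0]<.8)&(P[:,1]>-.1)&(P[:,1]<.5);P=P[m];C=C[m]
o=np.argsort(P[:,2]);P=P[o];C=C[o]
H=np.zeros((600,600,3),np.uint8)
r=((.8-P[:,0])*1000).astype(int);c=((.5-P[:,1])*1000).astype(int)
for dr in range(-1,2):
  for dc in range(-1,2): H[np.clip(r+dr,0,599),np.clip(c+dc,0,599)]=C[:,::-1]
for i in range(0,600,100): cv2.line(H,(i,0),(i,599),(0,255,0),1);cv2.line(H,(0,i),(599,i),(0,255,0),1)
cv2.imwrite('pics/top0.png',H)
E
```

```text
scene0 247 230 [0.597 0.295 0.055]
scene0 247 215 [0.605 0.278 0.085]
scene0 240 212 [0.623 0.279 0.086]
scene0 225 222 [0.644 0.311 0.074]
scene0 276 222 [ 0.575  0.193 -0.002]
scene0 337 225 [0.422 0.186 0.052]
scene0 320 235 [0.443 0.237 0.059]
scene0 319 187 [0.497 0.12  0.087]
scene0 345 297 [0.342 0.335 0.013]
scene0 207 205 [0.75  0.234 0.015]
side0 283 205 [0.602 0.26  0.018]
side0 283 185 [0.61  0.27  0.068]
side0 267 190 [0.602 0.335 0.022]
side0 292 172 [0.65  0.291 0.08 ]
side0 222 255 [0.403 0.185 0.013]
side0 215 225 [0.416 0.236 0.053]
side0 297 225 [0.54  0.109 0.082]
side0 338 195 [0.73  0.209 0.028]
side0 172 230 [0.278 0.011 0.251]
side0 170 300 [ 0.314  0.416 -0.289]
```

View pics/top0.png

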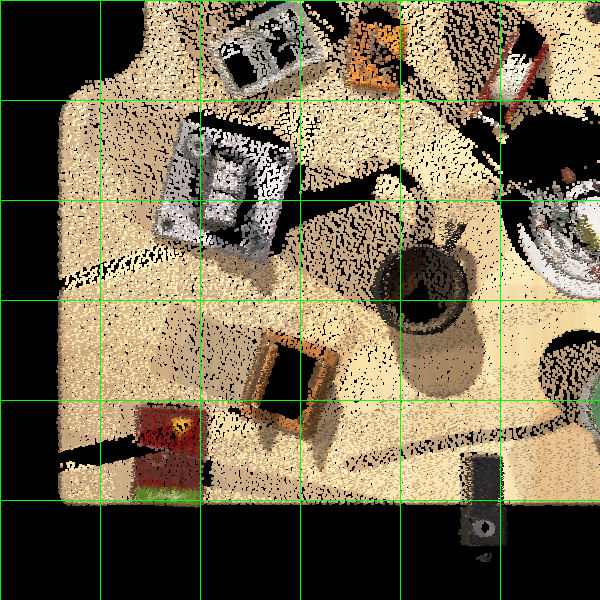

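The height map gives the base centre near (0.612, 0.273), yaw about -14°. The stall is near (0.417, 0.207), and the patch near (0.47, 0.35) is clear. Now I'll draw the arm up and back.

>>> move_arm(increments="0 0 -1 0 1;0 0 -1 0 1;0 0 -1 0 1;0 0 -1 0 1;0 0 -1 0 1;0 0 -1 0 1;0 0 -1 0 1;0 0 -1 0 1;0 0 -1 0 1;0 -1 -1 0 1;0 -1 -1 0 1;0 -1 -1 0 1;0 -1 -1 0 1;0 -1 0 0 1;0 -1 0 0 1;0 -1 0 0 1;0 -1 0 0 1")

```text
time: 2.22
position: [0.1527, -0.3524, 0.7942]
tool_rot: [-0.0, 0.979, 0.203, -0.0]
contact_force: [0.2, -1.1, 0.6]
opening: 0.0855
grasp_force: 0.0
```

>>> move_arm(increments="0 -1 0 0 1;0 -1 0 0 1;0 -1 0 0 1;0 -1 0 0 1;0 -1 0 0 1;0 -1 0 0 1;0 -0.5 0 0 1;0 0 0 0 1")

```text
time: 3.22
position: [0.0754, -0.1737, 0.795]
tool_rot: [0.001, 0.979, 0.202, -0.0]
contact_force: [0.3, -0.2, -0.2]
opening: 0.0854
grasp_force: 0.0
```

```bash
python3 - <<'E'
from h import *
s=ctrl.sense(); print(s['joints'].round(3),s['position'],np.hypot(*s['position'][:2]))
E
```

```text
[-1.54  -0.73   1.642  0.     2.227 -0.377] [ 0.07537899 -0.17370011  0.79495354] 0.18935078530354763
```

>>> move_arm(increments="0.99 -0.08 0 0 0;0.96 -0.23 0 0 0;0.91 -0.38 0 0 0;0.84 -0.52 0 0 0;0.75 -0.65 0 0 0;0.65 -0.75 0 0 0;0.52 -0.84 0 0 0;0.38 -0.91 0 0 0;0.23 -0.96 0 0 0;0.08 -0.99 0 0 0;-0.08 -0.99 0 0 0;0 0 0 0 0")

```text
time: 4.72
position: [0.16, 0.1024, 0.7945]
tool_rot: [-0.0, 0.978, 0.207, -0.0]
contact_force: [0.1, 0.0, 0.6]
opening: -0.0001
grasp_force: 0.0
```

```bash
python3 - <<'E'
from h import *
s=ctrl.sense(); print(s['joints'].round(3),s['position'],np.hypot(*s['position'][:2]))
E
```

```text
[ 0.192 -0.728  1.642  0.     2.228  1.345] [0.1600468  0.10241156 0.79450452] 0.19000817165182712
```

>>> move_arm(increments="-0.18 -0.66 0 0 0;-0.18 -0.66 0 0 0;1 0.03 0.9 0 0;1 0.03 0.9 0 0;1 0.03 0.9 0 0;1 0.03 0.9 0 0;1 0.03 0.9 0 0;1 0.03 0.9 0 0;1 0.03 0.9 0 0;1 0.03 0.9 0 0;1 0.03 0.9 0 0;1 0.03 0.9 0 0;1 0.03 0.9 0 0;1 0.03 0.9 0 0;1 0.03 0.9 0 0;0 0 0 1 0;0 0 0 1 0;0 0 0 1 0;0 0 0 1 0;0 0 0 1 0")

```text
time: 7.22
position: [0.4985, 0.2751, 0.4418]
tool_rot: [0.001, 0.999, -0.049, -0.001]
contact_force: [-0.2, 0.5, 0.7]
opening: 0.0
grasp_force: 0.0
```

>>> move_arm(increments="0 0 0 1 0;0 0 0 0.5 0;0 0 0 0 0;0 0 0 0 0")

```text
time: 7.72
position: [0.4977, 0.2762, 0.4427]
tool_rot: [0.0, 0.993, -0.121, -0.001]
contact_force: [0.5, -0.3, -0.7]
opening: -0.0
grasp_force: 0.0
```

```bash
python3 - <<'E'
from h import *
s=ctrl.sense(); print(s['joints'].round(3),s['position'],s['tool_rot'])
p,d,i=snap('wrist','w1'); M=i['camera_from_world']; print(-M[:3,:3].T@M[:3,3],M.round(2),i['fx'])
P=pts('w1'); print(P[::60,::80].reshape(-1,3).round(2)[:6], P[210,280])
E
```

```text
[ 0.383  0.07   1.707 -0.     1.367  2.196] [0.49765193 0.2761737  0.44273606] [ 3.96048276e-04  9.92682688e-01 -1.20750278e-01 -5.42869030e-04]
[0.57369115 0.25811456 0.41168108] [[-0.24 -0.97  0.    0.39]
 [ 0.92 -0.23 -0.31 -0.35]
 [ 0.3  -0.07  0.95 -0.54]
 [ 0.    0.    0.    1.  ]] 313.7265415643179
[[ 1.18  1.18 -0.93]
 [ 0.81  0.54 -0.19]
 [ 0.71  0.36 -0.  ]
 [ 0.69  0.27 -0.  ]
 [ 0.67  0.18 -0.  ]
 [ 0.65  0.1  -0.  ]] [ 0.4354447   0.28979789 -0.0013428 ]
```

View pics/w1.png

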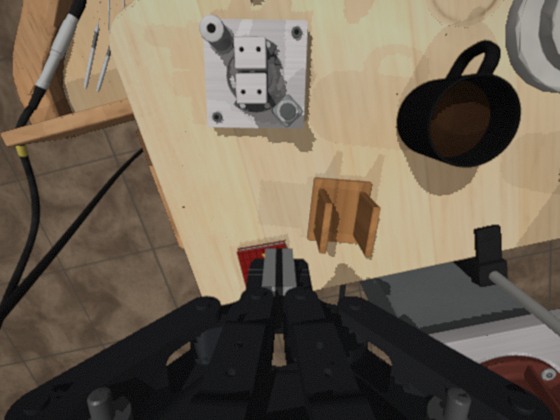

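The wrist view shows the head's two jaws centred near (251,71), the pillar at (213,27), the plunger housing at (287,109) and the stall's cheeks at (325,220)/(367,222). I'll measure these by height from depth.

```bash
cat >> h.py <<'E'
def rect(P,m):
    q=P[m][:,:2].astype(np.float32)*1000
    lo,hi=np.percentile(q,[1,99],0); (c,s,a)=cv2.minAreaRect(q); return np.array(c)/1000,np.array(s),a,len(q)
def comps(P,zlo,zhi,xlo,xhi,ylo,yhi,n=30):
    m=((P[...,2]>zlo)&(P[...,2]<zhi)&(P[...,0]>xlo)&(P[...,0]<xhi)&(P[...,1]>ylo)&(P[...,1]<yhi)).astype(np.uint8)
    k,L,st,ce=cv2.connectedComponentsWithStats(m)
    for i in range(1,k):
        if st[i,4]>=n:
            c,s,a,_=rect(P,L==i); print('px',ce[i].round(1),'n',st[i,4],'c',c.round(4),'s',s.round(1),'a',round(a,1),'z',np.median(P[L==i][:,2]).round(4))
E
python3 - <<'E'
from h import *
P=pts('w1')
print('tops');comps(P,.077,.095,.5,.72,.17,.37)
print('housing');comps(P,.058,.070,.5,.72,.17,.37)
print('plate');comps(P,.015,.032,.5,.72,.17,.37)
print('cheek');comps(P,.068,.08,.33,.52,.12,.3)
print('floor');comps(P,.004,.014,.33,.52,.12,.3)
for u,v in((205,20),(308,21),(308,129),(209,129)): print('corner',ray('w1',u,v,.021).round(4))
print(ray('w1',288,109,.08))
E
```

```text
tops
px [211.1  27.9] n 555 c [0.6541 0.3035] s [23. 23.] a 62.8 z 0.0796
px [249.8  52.2] n 1016 c [0.6249 0.2736] s [30. 28.] a 76.9 z 0.0837
px [250.8  87.6] n 924 c [0.5937 0.2811] s [30. 28.] a 76.0 z 0.0837
px [287.3 110.8] n 209 c [0.564  0.2511] s [15.8 15.9] a 56.9 z 0.0787
housing
px [221.   39.1] n 66 c [0.6473 0.3006] s [ 8.4 22.3] a 22.5 z 0.0645
px [286.6 109.9] n 385 c [0.5642 0.2511] s [25.5 25.9] a 30.8 z 0.064
plate
px [256.3  73.3] n 6729 c [0.6095 0.2774] s [116.2 116.2] a 75.3 z 0.0209
px [269.4  76.2] n 54 c [0.6046 0.2603] s [ 4.4 23.6] a 74.9 z 0.0314
cheek
px [417.  134.8] n 110 c [0.5063 0.1232] s [27.2  2.9] a 6.8 z 0.074
px [325.  226.9] n 420 c [0.4257 0.2384] s [ 9.7 64.6] a 71.8 z 0.0735
px [371.3 230.6] n 445 c [0.4087 0.1867] s [ 9.6 64. ] a 71.1 z 0.0734
floor
px [338.4 206.6] n 2359 c [0.4172 0.2127] s [77.7 90.1] a 71.1 z 0.0077
corner [0.6774 0.3155 0.021 ]
corner [0.6493 0.2056 0.021 ]
corner [0.5358 0.2302 0.021 ]
corner [0.5646 0.347  0.021 ]
[0.56569165 0.24992695 0.08      ]
```

>>> move_arm(increments="0.39 0.05 1 0 0;0.39 0.05 1 0 0;0.39 0.05 1 0 0;0.39 0.05 1 0 0;0.39 0.05 1 0 0;0.39 0.05 1 0 0;0 0 0 0 0;0 0 0 0 0")

```text
time: 8.78
position: [0.5631, 0.2519, 0.2645]
tool_rot: [-0.0, 0.993, -0.12, 0.0]
contact_force: [1.0, -0.7, -0.6]
opening: -0.0001
grasp_force: 0.0
```

>>> move_arm(increments="0 0 0.2 0 0;0 0 0.15 0 0;0 0 0.1 0 0;0 0 0.1 0 0;0 0 0.1 0 0;0 0 0.1 0 0;0 0 0 0 0")

```text
time: 9.65
position: [0.5631, 0.2519, 0.2415]
tool_rot: [-0.0, 0.993, -0.12, 0.0]
contact_force: [-1.5, -0.1, 4.0]
opening: 0.0001
grasp_force: 1.9
```

>>> move_arm(increments="0 0 0.06 0 0;0 0 0.06 0 0;0 0 0 0 0")

```text
time: 10.02
position: [0.5634, 0.252, 0.2412]
tool_rot: [0.0, 0.993, -0.12, -0.0]
contact_force: [-7.9, -2.2, 18.6]
opening: 0.0002
grasp_force: 9.6
```

>>> move_arm(increments="0 0 -1 0 0;0 0 -1 0 0;0 0 -0.5 0 0.5;0.64 -0.6 0 0 1;0.64 -0.6 0 0 1;0 0 0 0 1;0 0 0 0 1")

```text
time: 10.9
position: [0.608, 0.2771, 0.3112]
tool_rot: [0.001, 0.993, -0.12, -0.001]
contact_force: [-0.5, -0.3, -0.8]
opening: 0.0854
grasp_force: 0.0
```

```bash
python3 - <<'E'
from h import *
s=ctrl.sense(); print(s['position'],s['opening'],s['joints'].round(3))
snap('wrist','w2'); P=pts('w2')
print('tops');comps(P,.06,.095,.5,.72,.17,.37)
print(P[load('w2')[1]>0].shape)
snap('scene','s2');P=pts('s2');comps(P,.06,.095,.5,.72,.17,.37)
E
```

```text
[0.60802324 0.2771208  0.31124926] 0.08541746947726203 [ 0.323  0.393  1.574 -0.     1.177  2.135]
tops
px [224.1 163.8] n 1178 c [0.6548 0.3033] s [23.2 23.4] a 23.7 z 0.0796
px [278.3 216.6] n 4007 c [0.6095 0.2773] s [30.  60.6] a 76.4 z 0.0836
px [325.2 256.9] n 1021 c [0.5647 0.2512] s [25.6 26.1] a 30.7 z 0.0655
(234299, 3)
px [245.9 218. ] n 434 c [0.6075 0.2781] s [32.7 61.8] a 75.4 z 0.0827
px [222.9 219.7] n 125 c [0.6527 0.3051] s [24.1 22.9] a 74.9 z 0.0779
```

>>> move_arm(increments="0.05 0 0.8 0 1;0 0 0.8 0 1;0 0 0.8 0 1;0 0 0.7 0 1;0 0 0 0 1;0 0 0 0 0;0 0 0 0 0;0 0 0 0 0;0 0 0 0 0;0 0 0 0 0")

```text
time: 12.25
position: [0.6108, 0.2771, 0.2209]
tool_rot: [-0.0, 0.993, -0.12, 0.001]
contact_force: [-0.4, -0.8, 6.1]
opening: 0.0296
grasp_force: 60.1
```

>>> move_arm(increments="0 0 0 -0.7 0;0 0 0 -0.8 0;0 0 0 -0.8 0;0 0 0 -0.8 0;0 0 0 -0.8 0;0 0 0 -0.8 0;0 0 0 -0.8 0;0 0 0 0 0")

```text
time: 13.25
position: [0.6107, 0.2785, 0.2209]
tool_rot: [-0.002, 0.988, 0.153, 0.002]
contact_force: [-0.5, 5.1, 4.1]
opening: 0.0293
grasp_force: 60.1
```

>>> move_arm(increments="0 0 0 -0.8 0;0 0 0 -0.8 0;0 0 0 -0.8 0;0 0 0 -0.8 0;0 0 0 -0.8 0;0 0 0 -0.8 0;0 0 0 -0.8 0;0 0 0 -0.8 0;0 0 0 -0.8 0;0 0 0 -0.8 0;0 0 0 -0.4 0;0 0 0 0 0")

```text
time: 14.75
position: [0.6104, 0.2782, 0.2209]
tool_rot: [-0.001, 0.84, 0.543, 0.001]
contact_force: [-0.9, 2.8, 6.1]
opening: 0.0294
grasp_force: 60.3
```

```bash
python3 - <<'E'
from h import *
s=ctrl.sense(); q=s['tool_rot'];print(s['position'],2*np.degrees(np.arctan2(q[2],q[1])),s['moment'],s['joints'].round(3))
for n in('scene','side'):
    snap(n,n+'3');P=pts(n+'3');comps(P,.079,.09,.57,.65,.23,.32)
E
```

```text
[0.6104173  0.27816796 0.22087615] 65.72684271865897 [ 0.80092261  0.43740721 -0.02421468] [0.323 0.506 1.605 0.002 1.028 0.745]
px [239.  217.7] n 149 c [0.6162 0.2945] s [28.2 48.3] a 53.9 z 0.0842
px [282. 179.] n 232 c [0.6158 0.2741] s [68.7 59.2] a 7.5 z 0.0848
```

>>> move_arm(increments="0 0 -0.3 0 0;0 0 -0.4 0 0;0 0 -0.5 0 0;0 0 0 0 0")

```text
time: 15.35
position: [0.6112, 0.2772, 0.2578]
tool_rot: [0.001, 0.84, 0.543, 0.002]
contact_force: [0.8, 0.3, -4.8]
opening: 0.0293
grasp_force: 60.1
```

>>> move_arm(increments="0 0 -1 0 0;0 0 -1 0 0;0 0 -0.5 0 0;0.045 -0.82 0 0 0;0.045 -0.82 0 0 0;0.045 -0.82 0 0 0;0.045 -0.82 0 0 0;0.045 -0.82 0 0 0;0.045 -0.82 0 0 0;0 0 0 -0.9 0;0 0 0 -1 0;0 0 0 -1 0;0 0 0 -1 0;0 0 0 -1 0;0 0 0 -1 0;0 0 0 -1 0;0 0 0 -1 0;0 0 0 -1 0;0 0 0 -1 0")

```text
time: 17.73
position: [0.4781, 0.3455, 0.3307]
tool_rot: [0.0, 0.479, 0.878, 0.0]
contact_force: [0.5, 0.7, -4.8]
opening: 0.0292
grasp_force: 60.7
```

>>> move_arm(increments="0 0 0.5 -1 0;0 0 0.5 -1 0;0 0 0.5 -1 0;0 0 0.5 -1 0;0 0 0.4 -1 0;0 0 0 -1 0;0 0 0 -0.8 0;0 0 0 0 0;0 0 0 0 0")

```text
time: 18.85
position: [0.4786, 0.3453, 0.2588]
tool_rot: [0.0, 0.161, 0.987, 0.0]
contact_force: [0.4, -0.3, -4.9]
opening: 0.0293
grasp_force: 60.6
```

```bash
python3 - <<'E'
from h import *
s=ctrl.sense(); q=s['tool_rot'];print(s['position'],2*np.degrees(np.arctan2(q[2],q[1])),s['contact_force'],s['joints'].round(3))
cv2.imwrite('pics/c3.png',np.hstack([cv2.imread('pics/scene3.png')[150:290,150:340]]*1))
for n in('scene','side'): snap(n,n+'4')
a=cv2.imread('pics/scene4.png')[120:330,140:420];b=cv2.imread('pics/side4.png')[90:300,120:400]
cv2.imwrite('pics/c4.png',cv2.resize(np.hstack([a,b]),(800,300)))
E
```

```text
[0.47858751 0.34528685 0.25880097] 161.45571813167086 [ 0.42376669 -0.30841738 -4.92113911] [ 0.506  0.308  1.799 -0.     1.034 -0.741]
```

View pics/c4.png

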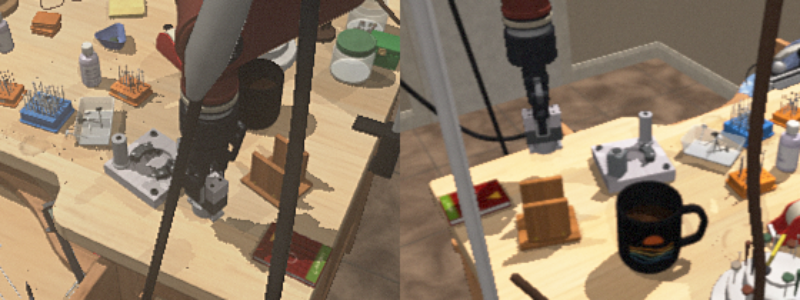

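The head hangs upright in the gripper above the clear patch (left crop near (207,190), right crop near (543,128)), and the base is empty. Next I'll lower it 50 mm.

>>> move_arm(increments="0 0 0.6 0 0;0 0 0.5 0 0;0 0 0.3 0 0;0 0 0.1 0 0;0 0 0.1 0 0;0 0 0 0 0;0 0 0 0 0")

```text
time: 19.82
position: [0.4792, 0.3452, 0.2112]
tool_rot: [0.0, 0.161, 0.987, 0.0]
contact_force: [0.7, -0.0, -5.5]
opening: 0.0294
grasp_force: 60.7
```

>>> move_arm(increments="0 0 0.08 0 0;0 0 0.04 0 0;0 0 0 0 0")

```text
time: 20.2
position: [0.4795, 0.3454, 0.2089]
tool_rot: [0.0, 0.161, 0.987, 0.0]
contact_force: [-3.3, -2.4, 5.3]
opening: 0.0294
grasp_force: 61.9
```

>>> move_arm(increments="0 0 -0.02 0 0;0 0 0 0 1;0 0 0 0 1;0 0 0 0 1;0 0 0 0 1;0 0 0 0 1;0 0 0 0 1;0 0 -0.3 0 1;0 0 -1 0 1;0 0 -1 0 1;0 0 -0.7 0 1;0 0 0 1 1;0 0 0 1 1;0 0 0 1 1;0 0 0 1 1;0 0 0 1 1;0 0 0 1 1;0 0 0 1 1;0 0 0 1 1;0 0 0 1 1")

```text
time: 22.7
position: [0.4789, 0.3451, 0.2984]
tool_rot: [0.0, 0.575, 0.818, 0.0]
contact_force: [0.1, 0.3, 0.2]
opening: 0.0857
grasp_force: 0.0
```

>>> move_arm(increments="0 0 0 1 1;0 0 0 1 1;0 0 0 1 1;0 0 0 1 1;0 0 0 1 1;0 0 0 1 1;0 0 0 0.7 1;0 0 0 0 1;0 0 0 0 1")

```text
time: 23.82
position: [0.4789, 0.345, 0.298]
tool_rot: [0.0, 0.811, 0.585, 0.0]
contact_force: [-0.2, 0.2, 0.2]
opening: 0.0855
grasp_force: 0.0
```

```bash
python3 - <<'E'
from h import *
s=ctrl.sense(); q=s['tool_rot'];print(s['position'],2*np.degrees(np.arctan2(q[2],q[1])),s['contact_force'],s['joints'].round(3))
snap('wrist','w5');P=pts('w5');comps(P,.06,.08,.4,.56,.27,.42)
comps(P,.068,.08,.33,.52,.12,.3)
E
```

```text
[0.47893963 0.34503137 0.29802424] 71.60910246779264 [-0.23772081  0.17455321  0.15558933] [0.505 0.256 1.78  0.    1.105 0.826]
px [258.5 221. ] n 1943 c [0.4667 0.3513] s [30.4 28. ] a 71.6 z 0.0717
px [305.7 221. ] n 1954 c [0.4972 0.3411] s [30.5 28.1] a 71.7 z 0.0717
px [219.6 363.3] n 73 c [0.4003 0.2501] s [5.  9.9] a 88.7 z 0.0725
px [275.9 361. ] n 206 c [0.4396 0.2388] s [ 3.4 35.5] a 69.4 z 0.0706
```

View pics/w5.png

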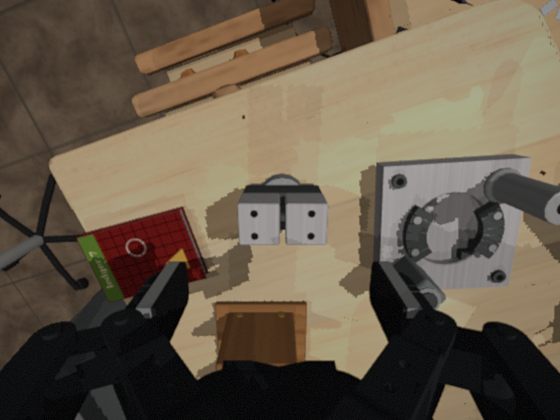

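The head stands upright at (0.4819, 0.3462), with its top centred at px (282,218). The gripper is already turned to its ends, so I'll take it now.

>>> move_arm(increments="0.07 0.08 0.5 0 1;0 0 0.9 0 1;0 0 0.9 0 1;0 0 0.8 0 1;0 0 0.3 0 1;0 0 0 0 1;0 0 0 0 0;0 0 0 0 0;0 0 0 0 0;0 0 0 0 0")

```text
time: 25.12
position: [0.4825, 0.3468, 0.1971]
tool_rot: [0.0, 0.811, 0.585, 0.001]
contact_force: [-0.5, 0.4, 6.1]
opening: 0.0593
grasp_force: 67.0
```

>>> move_arm(increments="0 0 -0.4 0 0;0 0 -1 0 0;0 0 -1 0 0;0 0 -0.9 0 0;-0.7 -0.09 0 0 0;-0.95 -0.13 0 0 0;-0.95 -0.13 0 0 0;-0.95 -0.13 0 0 0;-0.85 -0.11 0 0 0;-0.5 -0.06 0 0 0;0 0 0 0 0;0 0 0 0 0;0 0 0 0 0")

```text
time: 26.75
position: [0.4173, 0.2136, 0.2949]
tool_rot: [0.0, 0.811, 0.585, 0.0]
contact_force: [-0.2, 0.3, -4.1]
opening: 0.0591
grasp_force: 66.5
```

```bash
python3 - <<'E'
from h import *
s=ctrl.sense(); q=s['tool_rot'];p=s['position'];print(p,2*np.degrees(np.arctan2(q[2],q[1])),s['contact_force'],s['opening'],s['joints'].round(3))
for n in('wrist','scene','side'): snap(n,n+'6')
P=pts('wrist6');z=p[2]-.1971;print('head');comps(P,z+.066,z+.078,.33,.5,.13,.3);print('cheek');comps(P,.068,.08,.33,.52,.12,.3)
print('floor');comps(P,.004,.014,.33,.52,.12,.3)
print('side');P=pts('side6');comps(P,.068,.08,.33,.52,.12,.3)
b=cv2.imread('pics/side6.png')[120:300,140:380]
cv2.imwrite('pics/c6.png',np.hstack([cv2.resize(cv2.imread('pics/wrist6.png'),(400,300)),cv2.resize(b,(400,300))]))
E
```

```text
[0.41729454 0.21355723 0.29486295] 71.58214025678872 [-0.17495699  0.27028243 -4.12206351] 0.05913906928037553 [0.323 0.01  2.064 0.    1.066 0.644]
head
px [222.8 320.9] n 6404 c [0.3874 0.2233] s [30.9 59.3] a 70.7 z 0.1695
px [334.2 321. ] n 6379 c [0.4473 0.203 ] s [31.2 59.5] a 71.5 z 0.1695
cheek
px [277.4 189.9] n 1504 c [0.4251 0.2388] s [ 9.1 64.2] a 71.6 z 0.0735
px [438.8 303.3] n 345 c [0.5055 0.1231] s [29.   3.4] a 6.2 z 0.0722
floor
px [181.4 123.7] n 402 c [0.3608 0.2979] s [ 5.1 61.5] a 89.1 z 0.0114
px [277.7 194.8] n 4355 c [0.4176 0.2162] s [70.7 90.1] a 71.6 z 0.0078
px [403.8 264.3] n 31 c [0.5054 0.1216] s [18.7  3.3] a 3.6 z 0.0129
side
px [220.6 232.4] n 162 c [0.4071 0.1846] s [12.4 63.1] a 73.9 z 0.0737
```

View pics/c6.png

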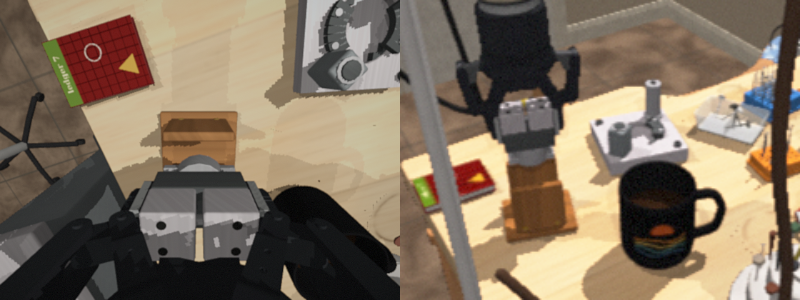

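The held head sits over the stall: the head at (0.4173, 0.2132) against the stall's (0.4170, 0.2127), both at about -18.5°. I'll lower it.

>>> move_arm(increments="0 0 0.3 0 0;0 0 0.5 0 0;0 0 0.5 0 0;0 0 0.5 0 0;0 0 0.5 0 0;0 0 0.35 0 0;0 0 0.1 0 0;0 0 0.1 0 0;0 0 0 0 0;0 0 0 0 0")

```text
time: 28.15
position: [0.4171, 0.2131, 0.2096]
tool_rot: [0.0, 0.811, 0.585, 0.001]
contact_force: [0.4, 1.0, -4.6]
opening: 0.0595
grasp_force: 66.4
```

>>> move_arm(increments="0 0 0.08 0 0;0 0 0.06 0 0;0 0 0.04 0 0;0 0 0 0 0")

```text
time: 28.65
position: [0.4171, 0.2131, 0.2051]
tool_rot: [-0.0, 0.811, 0.585, -0.0]
contact_force: [-5.0, -2.4, 7.0]
opening: 0.0595
grasp_force: 67.7
```

On the floor. Release and withdraw.

>>> move_arm(increments="0 0 -0.02 0 0;0 0 0 0 1;0 0 0 0 1;0 0 0 0 1;0 0 0 0 1;0 0 0 0 1;0 0 -0.3 0 1;0 0 -0.8 0 1;0 0 -1 0 1;0 0 -1 0 1;0 0 -1 0 1;0 0 0 0 1;0 0 0 0 1")

```text
time: 30.28
position: [0.4164, 0.2128, 0.3268]
tool_rot: [-0.0, 0.811, 0.585, -0.0]
contact_force: [-0.5, -0.1, -0.8]
opening: 0.0855
grasp_force: 0.0
```

```bash
python3 - <<'E'
from h import *
s=ctrl.sense(); print(s['position'],s['contact_force'],s['opening'])
for n in('wrist','side'): snap(n,n+'7')
P=pts('wrist7');print('head');comps(P,.0765,.09,.33,.5,.13,.3);print('cheek');comps(P,.068,.0765,.33,.52,.12,.3)
b=cv2.imread('pics/side7.png')[120:300,140:380]
cv2.imwrite('pics/c7.png',np.hstack([cv2.resize(cv2.imread('pics/wrist7.png'),(400,300)),cv2.resize(b,(400,300))]))
E
```

```text
[0.41641558 0.21283315 0.32681678] [-0.51527673 -0.10917828 -0.84108941] 0.08545158091758856
head
px [257.5 215.7] n 1482 c [0.4012 0.2172] s [30.6 27.7] a 71.5 z 0.0798
px [300.8 215.7] n 1498 c [0.4317 0.2069] s [30.6 27.9] a 71.8 z 0.0798
cheek
px [278.8 176.9] n 1138 c [0.425  0.2389] s [ 9.2 63.7] a 71.5 z 0.0735
px [258.  194.6] n 116 c [0.4061 0.2312] s [ 0.9 27.2] a 71.4 z 0.0727
px [299.9 194.6] n 131 c [0.4361 0.2211] s [ 2.4 27.5] a 75.8 z 0.0722
px [278.8 245. ] n 1037 c [0.4077 0.1868] s [ 9.7 63.7] a 71.7 z 0.0734
px [423.6 276.2] n 161 c [0.5103 0.1241] s [18.9  2.6] a 3.5 z 0.0721
```

View pics/c7.png

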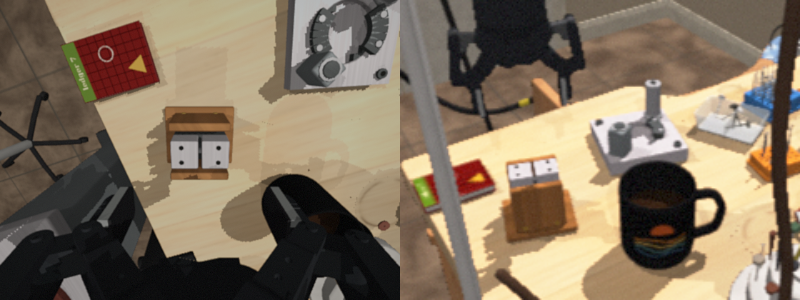

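The head stands between the cheeks (px (200,153) in the left crop), within 1 mm of the stall's centre, with its top at 79.8 mm. The arm is clear of everything.

```bash
python3 -c "
from rig import sign_off
print(sign_off())"
```

```text
the job is handed in; nothing more can be done
None
```

The vise head is parked upright in the stall, within 1 mm of its centre and lined up with the cheeks. I handed the job in after about 30 s of robot time; no verdict came back.

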